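# Plate to the serving spot, then hold the food warmer open

## Task

Slide the side plate along the counter, without picking it up, until it sits wholly on the round dark serving spot inlaid beside the food warmer. Then raise the warmer's hinged lid by its handle and keep it held open at 45 degrees (within about 5), so that someone can serve from it: the lid falls shut if let go, so finish while still holding it in the fingers, with the plate still on its spot. Leave everything else on the counter where it is.

Things in the scene. Friction and masses are not known exactly. Their poses are not given: they have to be found in the camera images.
- plate: Loose white ceramic side plate, round, 160 mm across the rim, 20 mm high, 0.2 to 0.45 kg, lying alone on the counter to the robot's right. Origin: centre of its underside, z up.
- spot: Round dark serving spot, 200 mm across with a thin grey border, inlaid flush in the counter (nothing to bump over, it does not move), between the plate and the food warmer. Origin: its centre, at counter height. The plate, 160 mm, is wholly on it when their centres are within 20 mm.
- warmer: Food warmer to be opened: fixed metal box 210 mm deep (its x) by 340 wide (its y) by 100 high, to the robot's left, front (-x side) roughly towards the robot, yaw varies. Origin: centre of its underside, x to the back, z up. Its steel lid is 30 mm thick and covers it whole. A second, similar warmer at the counter's far left edge is fixed equipment, not part of the task.
- warmer_lid (a joint): Opening angle of that lid (0.36 to 0.56 kg) in rad: 0 shut, growing as its front edge rises, stop at 1.3. The hinge line is parallel to the warmer's y axis, at warmer x = +105, z = 100.5 mm (back rim). No stay or spring and almost no friction: it falls shut from any angle.
- lid_handle (a point): Centre of the lid's handle: black cylinder 40 mm long (along the warmer's y) and 22 thick, on one 10 mm stem at its middle, 40 mm in front of the lid's edge. Lid shut: at warmer (-145, 0, 142.5) mm, i.e. 250 mm before and 42 mm above the hinge line; at 45 degrees, 307 mm above the counter. Pinched by its two flat ends from above, it turns between the fingers as the lid swings.
- mug: Bystander: white mug, 76 mm across, 80 mm high, to the right at the back. Origin: centre of the underside.
- bowl: Bystander: white bowl, 110 mm across, 45 mm high, to the right near the robot. Origin: centre of the underside.
- spoon: Bystander: steel serving spoon 220 mm long, lying in front of the warmer on the robot's side. Origin: middle of its underside.
- shaker: Bystander: glass shaker with steel cap, 42 mm across, 75 mm high; it, the jar and the can stand in three places that are swapped about. Origin: centre of the underside.
- jar: Bystander: amber glass jar with white cap, 56 mm across, 80 mm high. Origin: centre of the underside.
- can: Bystander: metal can with paper label, 60 mm across, 85 mm high. Origin: centre of the underside.
Not all that is in view belongs to the job. Several things look just like the plate: the one meant starts farthest from the robot's base.

How it is judged:
By the outcome, as a careful person would: the job done as asked, in the order asked, and still so for the second after the job is handed in, while the arm keeps its last pose, push and grip.
It also fails if it takes over 51 s, if anything falls off the work surface, if the arm or the gripper's body presses on something with over 40 N, if the wrist force passes 120 N, or if a joint passes its speed limit or range.

## Robot

A 7-joint arm with a two-finger parallel gripper is mounted at the origin on the work surface. World frame = base frame: x ahead of the robot, y to its left, z up, the work surface at z = 0. Lengths are in m, angles in rad, forces in N, time in s.
With the tool pointing down it reaches from about 0.425 to 0.925 m from the base axis. Payload 6.8 kg.
Tool frame: the origin (TCP) lies between the finger pads; the fingertips stand 14 mm ahead of it and the grasp point (between the pads) lies 5 mm behind it (ctrl.tip_extent is the distance from the TCP to the fingertips, in m); z points along the fingers, y is the direction in which the jaws open and shut (so a half turn about z gives the same grasp; the last joint's range is limited). The gripper opens to 88 mm and grips with 3 to 60 N. Pads are 20 mm wide; open, the fingers measure 115 mm over their backs; the gripper's body (75 mm by 178 mm) begins 61 mm behind the grasp point.
Start: joints at [1.237, 0.477, 0.022, 1.555, -0.011, 1.109, -0.083], TCP at [0.151, -0.658, 0.237] pointing down, gripper open.
Joint ranges: [-2.96, 2.96], [-0.34, 2.1], [-1.41, 1.46], [0.24, 2.44], [-1.37, 4.51], [0.17, 1.92], [-2.96, 2.96]. Speed limits (rad/s): [2.39, 2.39, 3.14, 3.14, 3.14, 3.14, 3.14].

## Interface

Orientations are given as a rotation vector (axis times angle).
In Python, from rig import ctrl gives the robot as it stands. The module is installed in compiled form; this text tells all that it offers.
- The arm moves only by the tool servo_tool, never from a script. Its argument "rows" is one flat list of numbers, 7 for each row, row after row: the shift along the tool's x, y, z each as a share of 300 mm, from -1 to 1, then the turn, a rotation vector about the tool's x, y, z each as a share of pi rad, from -1 to 1, then the closure, from 0 (fully open) to 1 (shut). A call has 1 to 12 rows; each row is the pose to reach, as a shift and turn from the pose commanded when the call began, along the tool's axes at that moment, turning the shorter way round; what a row does not reach only later rows make up. A row lasts 1/8 s, in which the tool goes at most 62.5 mm and 10.7 degrees, less where a joint would pass 70% of its speed; a pose out of reach is approached as far as the arm can. A call with a number of a shift or a turn outside -1 to 1 is refused whole. A call with a gripper value outside its range is refused whole. The fingers move at their own pace and stop on an object; "force" is the grip in N (left out, the last holds). Time passes only in rows, so rows that repeat a pose let the fingers close. It gives the time, the measured TCP pose, the force and the opening at its end, in the units of the state.
- ctrl.get_state(): the state, without advancing time (a new reading comes with each control period).
- ctrl.grab_frame(name): name is "scene" or "side" or "wrist"; returns a dict with "pixels" (400x640x3 uint8, red, green, blue), "depth" (400x640 float32, m along the optical axis (not along the pixel's ray), 0 where there is no reading), "camera_matrix" (3x3 intrinsics, pixels), "R" (3x3) and "t" (3): a world point X has camera coordinates R X + t; the wrist camera has in their place "tool_from_camera" (4x4, takes a point from camera to tool coordinates, whose origin is the TCP and whose axes are the flange's). Camera axes: x right, y down, z forward; pixel columns grow to the right and rows downward; lengths in m; the calibration is good to about 2 mm. A picture is of the moment at which its call begins: read the wrist's pose just before it.
- ctrl.sign_off(): hands the job in, once; it reports no verdict.
Trained networks look in the newest picture that a camera, given by its name, has taken for a name from the list of things; names that differ only in an ending like _2 or _b are one class to them, and where a whole thing is asked for, a point or a joint stands for the part that bears it (a point fixed in the world has none). Each returns a list of dicts, best first, with "score" (0 to 1); they miss things now and then, are a little off and sometimes report something else, mostly with a low value. They report only what shows in the picture. A call takes as long as a camera call. They do not tell look-alikes from the thing itself.
- ctrl.find_in(camera, query): "point" ([x, y, z] in m, in the coordinates of the camera as it stood for that picture, good to about 4 mm: the middle of the surface that is visible of it).
The state is a dict: "clock": time; "joint_pos": joint angles; "joint_vel": joint speeds; "effort": joint torques, N m; "tool_pos": TCP position; "ee_rot": TCP orientation; "wrist_force": force on the tool from outside, world axes, zero at the start; "torque": the same for the moment, N m; "finger_gap": finger opening in m.
Only numpy, scipy, OpenCV 4.12 (cv2) and the standard library are available. Lean on these libraries where they do the work, as an engineer would, in place of code of your own. Each camera call takes 0.05 s, during which the arm holds its last target.

## Working session

There is one attempt and no reset: what is moved stays moved. The work goes in short steps, Python scripts to look and compute and a tool call to move; the robot and the scene stay as the last step left them, time stands still between calls to the robot, and variables do not carry over. Pictures are saved under pics/ and viewed, and the job is handed in when it is done.

Besides the shell and the picture viewer there is one more tool, called after ">>>" as name(argument=value, ...) on one line, values as JSON. servo_tool: Moves the arm, as the interface text tells. Shift numbers are shares of 300 mm and turn numbers shares of pi rad, none past 1 either way. Its arguments: {"type":"object","properties":{"rows":{"type":"array","items":{"type":"number"}},"force":{"type":"number"}},"required":["rows"]}

```bash
mkdir -p pics; cat > h.py <<'E'
from rig import ctrl
import numpy as np, cv2
from scipy.spatial.transform import Rotation as Rn
def grab(n,name):
    s=ctrl.get_state(); f=ctrl.grab_frame(n)
    cv2.imwrite(f'pics/{name}.png',cv2.cvtColor(f['pixels'],cv2.COLOR_RGB2BGR)); return s,f
def toworld(f,s,p):
    p=np.asarray(p,float)
    if 'R' in f: return f['R'].T@(p-f['t'])
    T=f['tool_from_camera']; q=T[:3,:3]@p+T[:3,3]
    return Rn.from_rotvec(s['ee_rot']).apply(q)+s['tool_pos']
def pix(f,s,u,v,d=None):
    d=f['depth'][int(v),int(u)] if d is None else d
    K=f['camera_matrix']; return toworld(f,s,np.linalg.inv(K)@np.array([u,v,1])*d)
def cloud(f,s):
    K=f['camera_matrix'];v,u=np.mgrid[0:400,0:640];d=f['depth']
    P=np.stack([(u-K[0,2])/K[0,0]*d,(v-K[1,2])/K[1,1]*d,d],-1).reshape(-1,3)
    if 'R' in f: W=(P-f['t'])@f['R']
    else:
        T=f['tool_from_camera'];W=Rn.from_rotvec(s['ee_rot']).apply(P@T[:3,:3].T+T[:3,3])+s['tool_pos']
    W[d.ravel()==0]=np.nan
    return W.reshape(400,640,3)
E
python3 - <<'E'
from h import *
np.set_printoptions(precision=3,suppress=True)
print(ctrl.get_state(),ctrl.tip_extent)
for n in ['scene','side']:
    s,f=grab(n,n+'0')
    for q in ['plate','spot','warmer','lid_handle','warmer_lid','mug','bowl','spoon','jar','can','shaker']:
        for r in ctrl.find_in(n,q)[:5]: print(n,q,round(r['score'],2),toworld(f,s,r['point']))
E
```

```text
{'clock': 0.0, 'joint_pos': array([ 1.237,  0.478,  0.022,  1.556, -0.011,  1.109, -0.083]), 'joint_vel': array([-0.001, -0.   ,  0.   ,  0.002,  0.001,  0.001, -0.001]), 'effort': array([  0.001, -58.285,   1.535, -27.261,  -0.055,   0.017,   0.   ]), 'tool_pos': array([ 0.151, -0.657,  0.236]), 'ee_rot': array([-3.12 , -0.354,  0.001]), 'wrist_force': array([ 0.311, -0.274, -0.683]), 'torque': array([0.025, 0.021, 0.018]), 'finger_gap': 0.08807090957080937} 0.014
scene plate 0.73 [ 0.514 -0.395  0.014]
scene plate 0.69 [ 0.262 -0.518  0.009]
scene spot 0.74 [0.356 0.492 0.08 ]
scene spot 0.64 [ 0.533 -0.154 -0.002]
scene warmer 0.69 [0.642 0.311 0.127]
scene warmer 0.56 [ 0.513 -0.394  0.012]
scene lid_handle 0.77 [0.629 0.28  0.131]
scene lid_handle 0.46 [0.642 0.312 0.125]
scene warmer_lid 0.66 [0.63  0.278 0.136]
scene mug 0.81 [ 0.724 -0.266  0.05 ]
scene bowl 0.66 [ 0.301 -0.308  0.029]
scene spoon 0.85 [0.334 0.347 0.007]
scene spoon 0.43 [ 0.513 -0.397  0.011]
scene spoon 0.31 [0.357 0.49  0.081]
scene jar 0.68 [0.359 0.493 0.082]
scene jar 0.3 [0.629 0.279 0.131]
scene can 0.86 [0.407 0.078 0.062]
scene shaker 0.54 [0.764 0.007 0.048]
side plate 0.96 [ 0.27  -0.512  0.015]
side plate 0.57 [ 0.521 -0.396  0.014]
side spot 0.9 [ 0.529 -0.146  0.003]
side warmer 0.82 [0.568 0.269 0.133]
side lid_handle 0.94 [0.592 0.254 0.138]
side warmer_lid 0.72 [0.592 0.254 0.136]
side warmer_lid 0.64 [ 0.521 -0.399  0.015]
side warmer_lid 0.62 [0.339 0.492 0.076]
side mug 0.98 [ 0.71  -0.286  0.054]
side bowl 0.81 [ 0.312 -0.315  0.023]
side spoon 0.68 [0.283 0.371 0.012]
side jar 0.85 [0.342 0.49  0.076]
side can 0.81 [0.382 0.072 0.069]
side can 0.33 [ 0.531 -0.147  0.003]
side shaker 0.61 [0.28  0.372 0.014]
side shaker 0.48 [ 0.747 -0.008  0.066]
```

View pics/scene0.png

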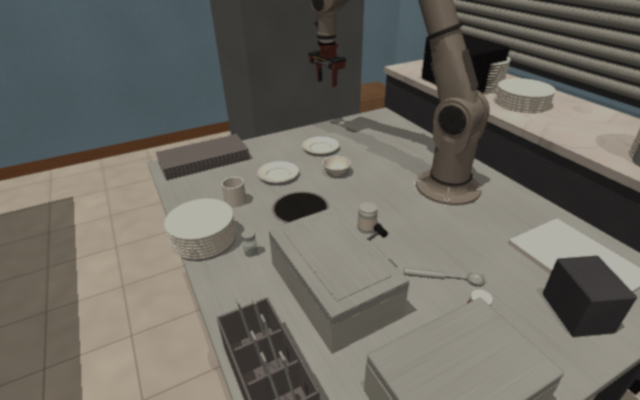

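View pics/side0.png

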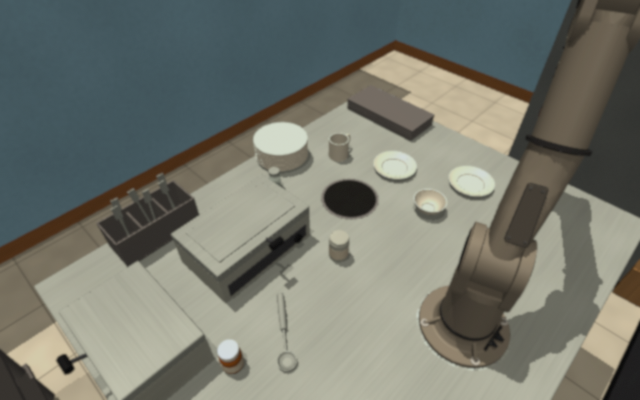

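```bash
cat > fit.py <<'E'
from h import *
np.set_printoptions(precision=4,suppress=True)
def circ(P):
    c,r=cv2.minEnclosingCircle(P.astype(np.float32)); 
    from scipy.optimize import least_squares
    return np.array(c),r
def cluster(W,c,r,z0,z1):
    m=(np.hypot(W[...,0]-c[0],W[...,1]-c[1])<r)&(W[...,2]>z0)&(W[...,2]<z1); return m
E
python3 - <<'E'
from fit import *
for n in ['scene','side']:
    s,f=grab(n,n+'1'); W=cloud(f,s); g=f['pixels'].astype(int).sum(-1)
    for nm,c in [('A',(.518,-.395)),('B',(.266,-.515))]:
        m=cluster(W,c,.11,.009,.04); print(n,nm,m.sum(),circ(W[m][:,:2]), W[m][:,2].max())
    m=cluster(W,(.531,-.15),.12,-.02,.02)&(g<150); print(n,'spot',m.sum(),circ(W[m][:,:2]),W[m].mean(0))
    m=cluster(W,(.58,.27),.3,.12,.145); P=W[m]; print('lid',m.sum(), P.mean(0), cv2.minAreaRect(P[:,:2].astype(np.float32)))
    m2=cluster(W,(.45,.2),.2,.09,.17)&(g<150); print('handle dark',m2.sum(),W[m2].mean(0) if m2.any() else 0, np.ptp(W[m2],axis=0) if m2.any() else 0)
    for nm,c in [('can',(.38,.073)),('shaker',(.755,0)),('bowl',(.305,-.312)),('mug',(.717,-.276)),('jar',(.35,.49))]:
        m=cluster(W,c,.07,.02,.11); print(nm,m.sum(),circ(W[m][:,:2]))
E
```

```text
scene A 387 (array([ 0.5206, -0.3813]), 0.08300554752349854) 0.024152515828997384
scene B 287 (array([ 0.2704, -0.499 ]), 0.08214009553194046) 0.02463644836747754
scene spot 990 (array([ 0.5344, -0.154 ]), 0.09030798822641373) [ 0.5354 -0.1596  0.0008]
lid 10695 [0.6137 0.324  0.1319] ((0.6571651101112366, 0.3215169608592987), (0.4092921316623688, 0.5237699151039124), 9.586501121520996)
handle dark 93 [0.4771 0.2354 0.149 ] [0.0169 0.0404 0.0162]
can 469 (array([0.398 , 0.0641]), 0.03168752044439316)
shaker 290 (array([ 0.763 , -0.0087]), 0.02363745868206024)
bowl 265 (array([ 0.309, -0.293]), 0.05580664426088333)
mug 528 (array([ 0.719 , -0.2908]), 0.04128676652908325)
jar 217 (array([0.3575, 0.4916]), 0.0266022440046072)
side A 643 (array([ 0.5262, -0.3784]), 0.09218267351388931) 0.02865645443480591
side B 728 (array([ 0.2661, -0.5055]), 0.08214353024959564) 0.02794979918903058
side spot 1383 (array([ 0.5326, -0.1522]), 0.08894884586334229) [ 0.5306 -0.1506  0.0028]
lid 8628 [0.5953 0.3076 0.1334] ((0.6535990238189697, 0.3205723166465759), (0.4171139895915985, 0.5256296396255493), 10.058090209960938)
handle dark 135 [0.4677 0.2309 0.1485] [0.0536 0.0519 0.0556]
can 519 (array([0.3927, 0.0603]), 0.03126334026455879)
shaker 171 (array([ 0.7593, -0.0139]), 0.023172438144683838)
bowl 439 (array([ 0.3057, -0.2948]), 0.05616399645805359)
mug 452 (array([ 0.7161, -0.2953]), 0.041871339082717896)
jar 860 (array([0.3663, 0.5052]), 0.047819990664720535)
```

```bash
cat >> h.py <<'E'
def plan(target,xdir=None,R=None,s=None):
    """fractions to go to target TCP with tool down, tool x along xdir"""
    s=s or ctrl.get_state(); R0=Rn.from_rotvec(s['ee_rot'])
    if R is None:
        x=np.array([*xdir,0.]);x/=np.linalg.norm(x);z=np.array([0,0,-1.]);R=Rn.from_matrix(np.stack([x,np.cross(z,x),z],1))
    sh=R0.inv().apply(np.asarray(target)-s['tool_pos'])/.3
    tr=(R0.inv()*R).as_rotvec()/np.pi
    print('shift',sh.round(4),'turn',tr.round(4),'dist mm',np.linalg.norm(sh)*300,'deg',np.linalg.norm(tr)*180)
E
python3 -c "
from h import *
plan([.515,-.52,.236],[.048,.999]); plan([.515,-.52,.236],[-.048,-.999])"
```

```text
shift [ 1.2849 -0.1764  0.0023] turn [ 0.     -0.     -0.4129] dist mm 389.08516747909 deg 74.31354335669103
shift [ 1.2849 -0.1764  0.0023] turn [-0.     -0.      0.5871] dist mm 389.08516747909 deg 105.68645689755017
```

>>> servo_tool(rows=[0.2, -0.03, 0, 0, 0, -0.06, 0, 0.4, -0.06, 0, 0, 0, -0.12, 0, 0.6, -0.1, 0, 0, 0, -0.18, 0, 0.8, -0.13, 0, 0, 0, -0.24, 0, 1, -0.15, 0, 0, 0, -0.3, 0, 1, -0.18, 0, 0, 0, -0.35, 0, 1, -0.18, 0, 0, 0, -0.413, 0, 1, -0.18, 0, 0, 0, -0.413, 0])

```text
clock: 2.3
tool_pos: [0.4313, -0.5382, 0.2366]
ee_rot: [-2.275, -2.167, -0.0]
wrist_force: [-0.1, -1.0, -0.2]
finger_gap: 0.088
```

```bash
python3 - <<'E'
from fit import *
plan([.515,-.52,.15],[.048,.999])
s,f=grab('wrist','w1'); W=cloud(f,s); g=f['pixels'].astype(int).sum(-1)
print(s['tool_pos'],s['joint_pos'])
for q in ['plate','spot']:
    for r in ctrl.find_in('wrist',q)[:3]: print(q,r['score'],toworld(f,s,r['point']))
m=cluster(W,(.522,-.385),.11,.01,.04); print(m.sum(), circ(W[m][:,:2]) if m.any() else 0)
m=cluster(W,(.531,-.15),.12,-.02,.02)&(g<150); print('spot',m.sum(),circ(W[m][:,:2]) if m.any() else 0)
E
```

```text
shift [0.074  0.2756 0.2887] turn [ 0.     -0.0001 -0.0002] dist mm 121.76730341871215 deg 0.04419615809099972
[ 0.4313 -0.5382  0.2366] [ 1.0213  0.5227 -0.318   1.4973  0.1716  1.1492  0.6239]
plate 0.83 [ 0.2644 -0.5002  0.0135]
plate 0.7 [ 0.5164 -0.4139  0.0114]
6329 (array([ 0.5177, -0.386 ]), 0.07932306826114655)
spot 0 0
```

View pics/w1.png

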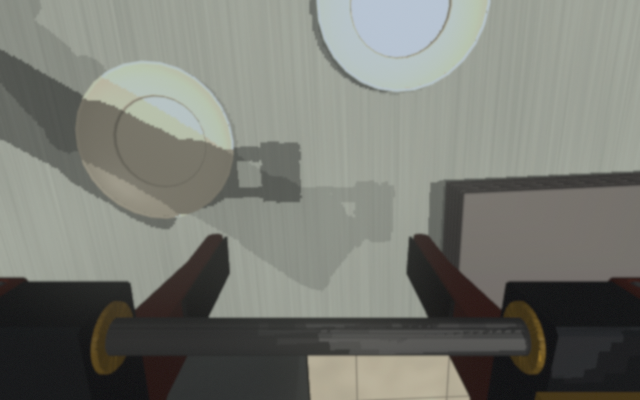

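```bash
python3 - <<'E'
from fit import *
s,f=grab('wrist','w2'); W=cloud(f,s)
for u,v in [(470,195),(470,230),(600,190),(460,270),(400,90),(320,10),(487,10),(400,5)]: print(u,v,W[v,u])
m=(W[...,2]>.03)&(W[...,2]<.12)&(W[...,0]>.45)&(W[...,1]<-.44); P=W[m]
m2=P[:,0]<.75
print(P.min(0),P.max(0),cv2.boxPoints(cv2.minAreaRect(P[:,:2].astype(np.float32))))
s,f=grab('scene','s2'); W=cloud(f,s)
m=(W[...,2]>.02)&(W[...,2]<.12)&(W[...,0]>.5)&(W[...,0]<1)&(W[...,1]<-.44)&(W[...,1]>-.8); P=W[m]
print(len(P),P.min(0),P.max(0),cv2.boxPoints(cv2.minAreaRect(P[:,:2].astype(np.float32))))
E
```

```text
470 195 [ 0.5776 -0.5632  0.052 ]
470 230 [ 0.5797 -0.5991  0.0524]
600 190 [ 0.7012 -0.5645  0.0523]
460 270 [ 0.5725 -0.6424  0.0523]
400 90 [ 0.5165 -0.4629  0.0189]
320 10 [ 0.4422 -0.3881  0.0172]
487 10 [ 0.5957 -0.3963  0.0187]
400 5 [ 0.5187 -0.3852  0.0045]
[ 0.5701 -0.6891  0.03  ] [ 0.7573 -0.5591  0.0549] [[ 0.5698 -0.5595]
 [ 0.5705 -0.6893]
 [ 0.7575 -0.6883]
 [ 0.7568 -0.5585]]
2137 [ 0.5008 -0.7215  0.0202] [ 0.9108 -0.4429  0.0572] [[ 0.4927 -0.7152]
 [ 0.9096 -0.7281]
 [ 0.918  -0.4553]
 [ 0.5011 -0.4424]]
```

```bash
python3 -c "
from h import *
plan([.514,-.512,.236],[.063,.998]);plan([.514,-.512,.019],[.063,.998])"
```

```text
shift [0.1013 0.2711 0.0024] turn [-0.      0.0001  0.0042] dist mm 86.82488623284746 deg 0.7498045934728451
shift [0.1014 0.2711 0.7257] turn [-0.      0.0001  0.0042] dist mm 234.3894639440267 deg 0.7498045934728451
```

>>> servo_tool(rows=[0.05, 0.14, 0.1, 0, 0, 0.004, 0, 0.1, 0.271, 0.25, 0, 0, 0.004, 0, 0.101, 0.271, 0.42, 0, 0, 0.004, 0, 0.101, 0.271, 0.58, 0, 0, 0.004, 0, 0.101, 0.271, 0.69, 0, 0, 0.004, 0, 0.101, 0.271, 0.722, 0, 0, 0.004, 0, 0.101, 0.271, 0.722, 0, 0, 0.004, 0])

```text
clock: 3.42
tool_pos: [0.5142, -0.5119, 0.0203]
ee_rot: [2.288, 2.153, -0.0]
wrist_force: [0.6, 0.8, 0.4]
finger_gap: 0.0878
```

```bash
python3 - <<'E'
from fit import *
plan([.5275,-.242,.019],[.063,.998])
s,f=grab('wrist','w3'); print(s['tool_pos'],s['wrist_force'])
E
```

```text
shift [ 0.9006 -0.0106  0.0044] turn [0.     0.     0.0007] dist mm 270.21047864456506 deg 0.12849778544134602
[ 0.5142 -0.5119  0.0203] [0.5558 0.8366 0.4344]
```

View pics/w3.png

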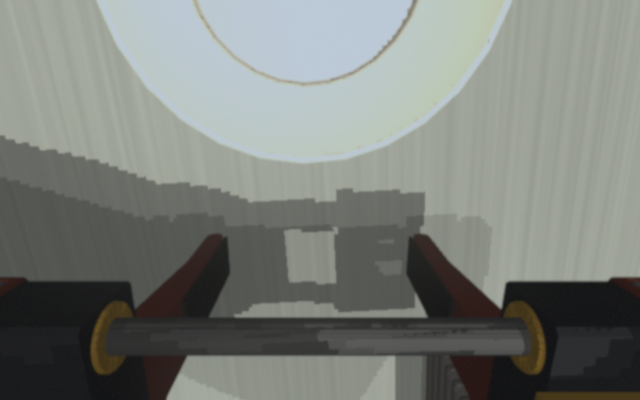

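>>> servo_tool(rows=[0.05, 0, 0, 0, 0, 0, 0, 0.1, 0, 0, 0, 0, 0, 0, 0.14, 0, 0, 0, 0, 0, 0, 0.17, 0, 0, 0, 0, 0, 0, 0.21, 0, 0, 0, 0, 0, 0, 0.26, 0, 0, 0, 0, 0, 0, 0.31, -0.001, 0, 0, 0, 0, 0, 0.36, -0.002, 0, 0, 0, 0, 0, 0.41, -0.003, 0, 0, 0, 0, 0, 0.46, -0.004, 0, 0, 0, 0, 0, 0.51, -0.005, 0, 0, 0, 0, 0, 0.55, -0.005, 0, 0, 0, 0, 0])

```text
clock: 4.97
tool_pos: [0.5226, -0.3457, 0.0201]
ee_rot: [-2.287, -2.154, -0.0]
wrist_force: [0.5, -2.4, 0.6]
finger_gap: 0.0876
```

```bash
cat > look.py <<'E'
from fit import *
import sys
t=sys.argv[1]
s,f=grab('wrist','w'+t); W=cloud(f,s); m=cluster(W,(s['tool_pos'][0],s['tool_pos'][1]+.08),.1,.01,.025); print(s['tool_pos'],s['wrist_force'],circ(W[m][:,:2]))
s,f=grab('side','d'+t); W=cloud(f,s); g=f['pixels'].astype(int)
m=cluster(W,(s['tool_pos'][0],s['tool_pos'][1]+.08),.1,.008,.03)&(g.min(-1)>150); print('side plate',m.sum(),circ(W[m][:,:2]))
E
python3 look.py 4
```

```text
[ 0.5226 -0.3457  0.0201] [ 0.4886 -2.3661  0.6336] (array([ 0.5266, -0.283 ]), 0.08525007963180542)
side plate 632 (array([ 0.5273, -0.2686]), 0.08180181682109833)
```

View pics/w4.png

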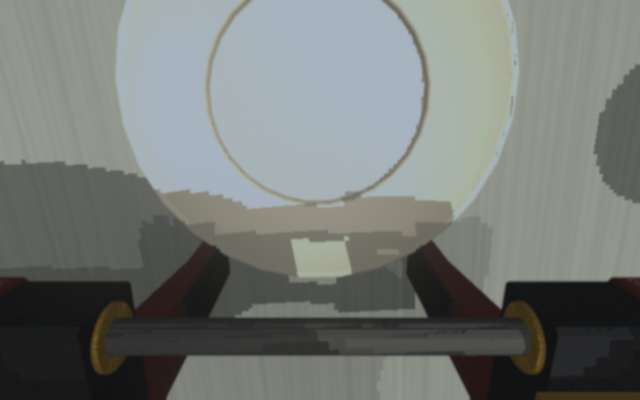

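View pics/d4.png

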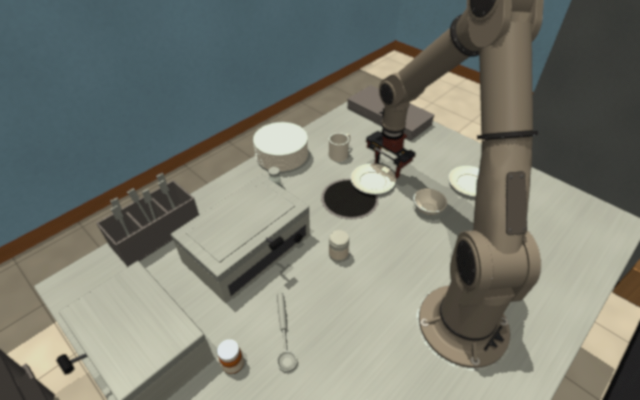

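>>> servo_tool(rows=[0.05, 0, 0, 0, 0, 0, 0, 0.1, 0, 0, 0, 0, 0, 0, 0.15, 0, 0, 0, 0, 0, 0, 0.2, 0, 0, 0, 0, 0, 0, 0.25, 0, 0, 0, 0, 0, 0, 0.29, 0, 0, 0, 0, 0, 0, 0.325, 0, 0, 0, 0, 0, 0, 0.35, 0, 0, 0, 0, 0, 0, 0.36, 0, 0, 0, 0, 0, 0, 0.36, 0, 0, 0, 0, 0, 0])

```text
clock: 6.32
tool_pos: [0.529, -0.2389, 0.02]
ee_rot: [-2.287, -2.154, -0.0]
wrist_force: [0.2, -1.4, -0.5]
finger_gap: 0.0879
```

```bash
python3 look.py 5; python3 -c "
from fit import *
s,f=grab('scene','s5');W=cloud(f,s);g=f['pixels'].astype(int)
m=cluster(W,(.53,-.155),.1,.008,.03)&(g.min(-1)>120);print(circ(W[m][:,:2]))
for n in ['scene','side']:
  cv2.imwrite(f'pics/crop{n}.png',cv2.resize(cv2.imread('pics/s5.png' if n=='scene' else 'pics/d5.png')[150:250,240:400],(800,500)))
"
```

```text
[ 0.529  -0.2389  0.02  ] [ 0.2304 -1.3502 -0.5281] (array([ 0.5332, -0.176 ]), 0.08528503030538559)
side plate 674 (array([ 0.5326, -0.1664]), 0.08027340471744537)
(array([ 0.5331, -0.1638]), 0.0798388198018074)
```

View pics/cropside.png

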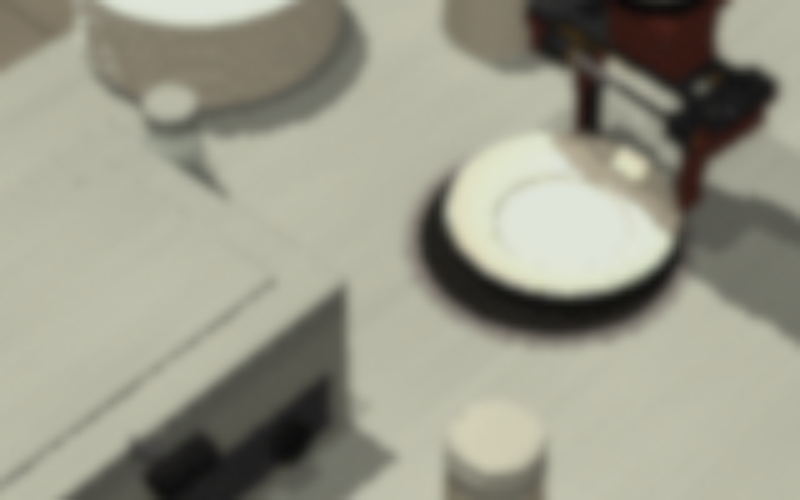

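View pics/cropscene.png

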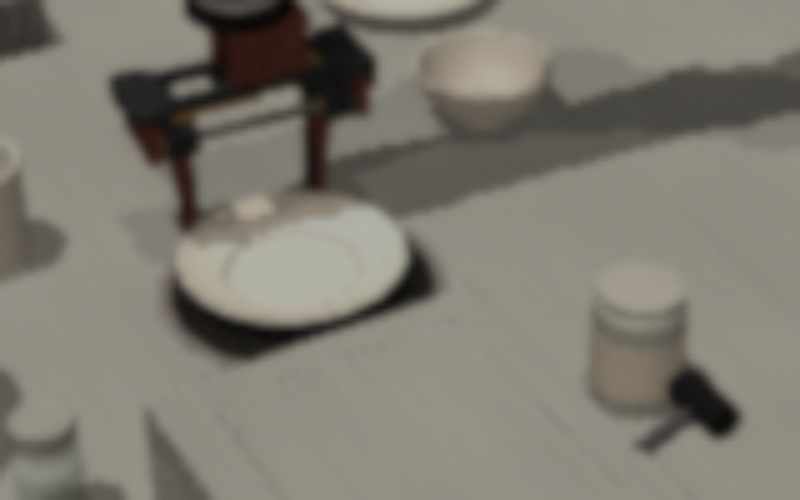

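View pics/w5.png

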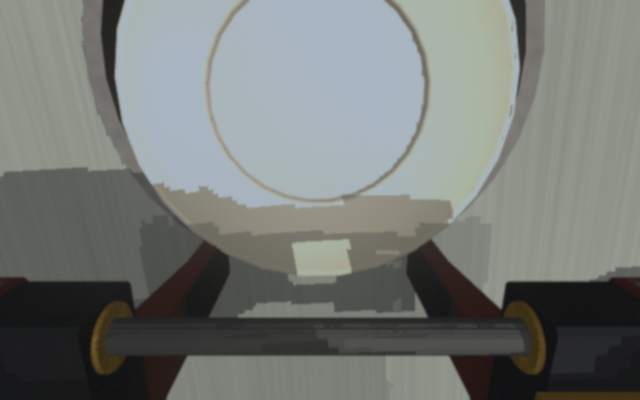

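>>> servo_tool(rows=[0.015, 0, 0, 0, 0, 0, 0, 0.028, 0, 0, 0, 0, 0, 0, 0.036, 0, 0, 0, 0, 0, 0, 0.036, 0, 0, 0, 0, 0, 0, 0.02, 0, 0, 0, 0, 0, 0, -0.05, 0, 0, 0, 0, 0, 0, -0.15, 0, -0.05, 0, 0, 0, 0, -0.2, 0, -0.25, 0, 0, 0, 0, -0.2, 0, -0.45, 0, 0, 0, 0, -0.2, 0, -0.65, 0, 0, 0, 0, -0.2, 0, -0.8, 0, 0, 0, 0, -0.2, 0, -0.9, 0, 0, 0, 0])

```text
clock: 7.98
tool_pos: [0.5253, -0.301, 0.293]
ee_rot: [2.287, 2.149, 0.001]
wrist_force: [0.5, 0.3, -0.1]
finger_gap: 0.0877
```

```bash
python3 - <<'E'
from fit import *
def look(n,t):
    s,f=grab(n,t); W=cloud(f,s); g=f['pixels'].astype(int)
    m=cluster(W,(.53,-.155),.1,.008,.03)&(g.min(-1)>110);print(n,'plate',circ(W[m][:,:2]))
    m=cluster(W,(.53,-.155),.12,-.02,.008)&(g.sum(-1)<150);print(n,'spot',m.sum(),circ(W[m][:,:2]))
    return s,f,W,g
for n in ['scene','side','wrist']: s,f,W,g=look(n,n+'6')
print(s['tool_pos'],s['joint_pos'])
for n in ['side','scene']:
    s,f=grab(n,'x'); W=cloud(f,s)
    m=(W[...,2]>.122)&(W[...,2]<.142)&(W[...,0]>.45)&(W[...,1]<.5)&(W[...,1]>.0);P=W[m][:,:2].astype(np.float32)
    print(n,cv2.minAreaRect(P),cv2.boxPoints(cv2.minAreaRect(P)))
E
```

```text
scene plate (array([ 0.535 , -0.1518]), 0.08053898066282272)
scene spot 118 (array([ 0.5347, -0.1459]), 0.0880216732621193)
side plate (array([ 0.5338, -0.1548]), 0.08268845081329346)
side spot 232 (array([ 0.5282, -0.1477]), 0.0858084112405777)
wrist plate (array([ 0.5346, -0.1534]), 0.07959035038948059)
wrist spot 0 (array([0., 0.]), 0.0)
[ 0.5266 -0.3014  0.2942] [ 0.6949  0.3382 -0.3589  1.6433  0.1278  1.1761  0.2443]
side ((1.2366876602172852, 0.24765744805335999), (0.43730074167251587, 1.5529824495315552), 87.90145874023438) [[0.4527 0.0576]
 [2.0047 0.0007]
 [2.0207 0.4377]
 [0.4687 0.4946]]
scene ((0.6984224319458008, 0.25676724314689636), (0.465370237827301, 0.3732692301273346), 13.410955429077148) [[0.4288 0.3843]
 [0.5154 0.0213]
 [0.968  0.1292]
 [0.8815 0.4923]]
```

View pics/wrist6.png

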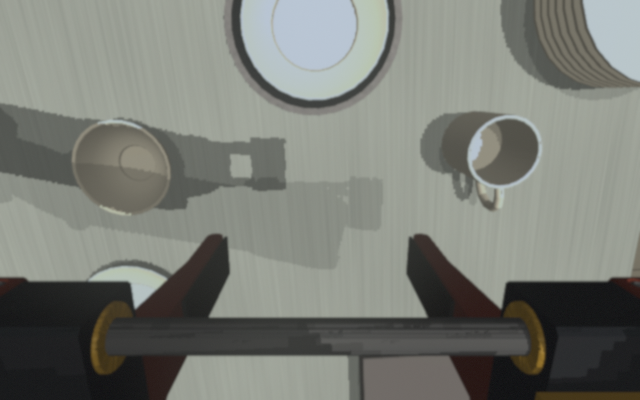

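```bash
python3 -c "
from h import *
plan([.41,.21,.34],[1,0.])"
```

```text
shift [ 1.6729 -0.485  -0.1688] turn [-5.000e-04  3.000e-04  4.805e-01] dist mm 524.969682638981 deg 86.49294107609062
```

>>> servo_tool(rows=[0.15, -0.05, -0.05, 0, 0, 0.05, 0, 0.35, -0.1, -0.1, 0, 0, 0.1, 0, 0.53, -0.16, -0.15, 0, 0, 0.16, 0, 0.7, -0.22, -0.15, 0, 0, 0.21, 0, 0.86, -0.28, -0.15, 0, 0, 0.27, 0, 1, -0.34, -0.15, 0, 0, 0.32, 0, 1, -0.42, -0.15, 0, 0, 0.38, 0, 1, -0.48, -0.15, 0, 0, 0.44, 0, 1, -0.48, -0.15, 0, 0, 0.48, 0])

```text
clock: 9.35
tool_pos: [0.3979, 0.0088, 0.3336]
ee_rot: [3.141, -0.003, -0.004]
wrist_force: [-0.1, -0.5, -0.4]
finger_gap: 0.0878
```

```bash
python3 -c "
from h import *
s=ctrl.get_state();print(s['joint_pos'],s['tool_pos'])
plan([.41,.21,.34],[1,0.])"
```

```text
[ 0.34097371 -0.06113611 -0.48541464  2.00092697 -0.03044451  1.19779157
 -1.70538775] [0.39793567 0.00876277 0.33363929]
shift [ 0.0387 -0.6709 -0.0217] turn [ 0.0002  0.0009 -0.0007] dist mm 201.6988572640831 deg 0.20441571507122863
```

>>> servo_tool(rows=[0.01, -0.15, 0, 0, 0, 0, 0, 0.02, -0.35, 0, 0, 0, 0, 0, 0.03, -0.55, -0.01, 0, 0, 0, 0, 0.04, -0.67, -0.02, 0, 0, 0, 0, 0.04, -0.67, -0.02, 0, 0, 0, 0])

```text
clock: 9.98
tool_pos: [0.4103, 0.2123, 0.3398]
ee_rot: [-3.141, -0.012, 0.004]
wrist_force: [-0.8, -1.2, -0.2]
finger_gap: 0.0878
```

```bash
python3 - <<'E'
from fit import *
s,f=grab('wrist','w7'); W=cloud(f,s); g=f['pixels'].astype(int)
print(s['tool_pos'],s['joint_pos'])
for q in ['lid_handle','warmer']:
    for r in ctrl.find_in('wrist',q)[:3]: print(q,r['score'],toworld(f,s,r['point']))
m=(W[...,2]>.13)&(W[...,2]<.17)&(g.sum(-1)<120)&(W[...,0]<.53)&(W[...,0]>.42); P=W[m]; print(m.sum(),P.mean(0),cv2.minAreaRect(P[:,:2].astype(np.float32)),P.min(0),P.max(0))
E
```

```text
[0.4103 0.2123 0.3398] [ 0.095   0.084  -0.7369  1.8629  0.0576  1.2186 -2.2231]
lid_handle 0.66 [0.5416 0.236  0.1285]
warmer 0.57 [0.5333 0.2305 0.1322]<stdin>:6: RuntimeWarning: Mean of empty slice.
  ret = um.true_divide(
Traceback (most recent call last):
ValueError: zero-size array to reduction operation minimum which has no identity
```

View pics/w7.png

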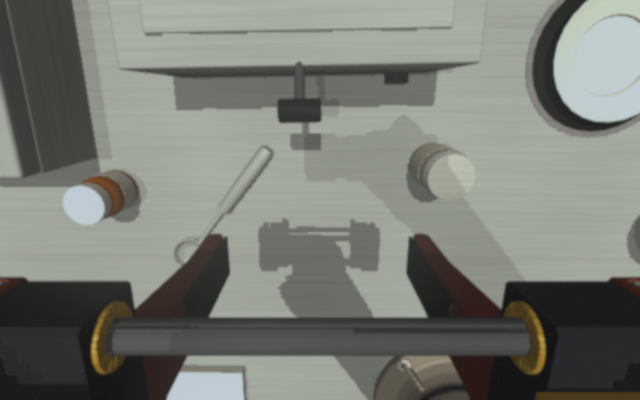

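```bash
python3 - <<'E'
from fit import *
s,f=grab('wrist','w8'); W=cloud(f,s); g=f['pixels'].astype(int).sum(-1)
m=np.zeros_like(g,bool); m[85:130,265:335]=True
h=m&(W[...,2]>.13); P=W[h]; print(h.sum(),P.mean(0),cv2.minAreaRect(P[:,:2].astype(np.float32)),P.min(0),P.max(0))
# front edge of lid: per column bottommost pixel with z>0.12
Q=[]
for u in list(range(140,275,3))+list(range(330,465,3)):
    v=np.where((W[:80,u,2]>.125))[0]
    if len(v): Q.append(W[v.max(),u])
Q=np.array(Q); p=np.polyfit(Q[:,1],Q[:,0],1); print('edge x=a*y+b',p,np.degrees(np.arctan(p[0])),Q[:,2].mean(),(Q[:,0]-np.polyval(p,Q[:,1])).std(),Q[:,1].min(),Q[:,1].max())
for v,u in [(64,470),(66,130)]:print(W[v,u])
E
```

```text
1197 [0.4753 0.2301 0.1492] ((0.4787139892578125, 0.23030921816825867), (0.034435972571372986, 0.03938137739896774), 0.34547099471092224) [0.4615 0.2106 0.1337] [0.496  0.25   0.1552]
edge x=a*y+b [-0.0248  0.5186] -1.4217025367830116 0.1285492920113413 0.00019894324272622853 0.07306380802189452 0.3749360453854623
[ 0.5247  0.0137 -0.0001]
[0.5128 0.3834 0.1308]
```

```bash
python3 -c "
from h import *
plan([.473,.2305,.137],[.9997,.0248])"
```

```text
shift [ 0.2072 -0.0745  0.6769] turn [ 0.0004  0.0005 -0.0077] dist mm 213.5318091488246 deg 1.3990653754345759
```

```bash
python3 -c "
from h import *
s=ctrl.get_state();print(s['tool_pos'],s['ee_rot'],Rn.from_rotvec(s['ee_rot']).as_matrix().round(4), s['joint_vel'])
plan([.473,.2305,.137],[.9997,.0248],s=s)"
```

```text
[0.41115169 0.20836015 0.3401759 ] [ 3.14040172e+00  7.21293489e-04 -2.35852776e-03] [[ 1.0e+00  5.0e-04 -1.5e-03]
 [ 5.0e-04 -1.0e+00 -1.2e-03]
 [-1.5e-03  1.2e-03 -1.0e+00]] [ 0.00607015 -0.00808441 -0.0010534  -0.00625104 -0.00165263  0.00035066
 -0.00391801]
shift [ 0.2072 -0.0745  0.6769] turn [ 0.0004  0.0005 -0.0077] dist mm 213.5318091488246 deg 1.3990653754345759
```

>>> servo_tool(rows=[0.1, -0.04, 0.05, 0, 0, -0.004, 0, 0.207, -0.075, 0.15, 0, 0, -0.0077, 0, 0.207, -0.075, 0.3, 0, 0, -0.0077, 0, 0.207, -0.075, 0.45, 0, 0, -0.0077, 0, 0.207, -0.075, 0.5, 0, 0, -0.0077, 0, 0.207, -0.075, 0.5, 0, 0, -0.0077, 0], force=30)

```text
clock: 10.92
tool_pos: [0.4732, 0.2319, 0.1909]
ee_rot: [3.141, 0.041, -0.002]
wrist_force: [-0.1, -0.2, -0.5]
finger_gap: 0.0883
```

```bash
python3 -c "
from fit import *
s,f=grab('wrist','w9'); W=cloud(f,s);print(s['tool_pos'],s['joint_pos'])
g=f['pixels'].astype(int).sum(-1)
h=(W[...,2]>.13)&(W[...,2]<.16)&(W[...,0]>.455)&(W[...,0]<.495)&(abs(W[...,1]-.23)<.024); P=W[h]; print(h.sum(),P.min(0),P.max(0))
plan([.473,.2305,.137],[.9997,.0248])"
```

```text
[0.4732 0.2319 0.1909] [-0.0062  0.368  -0.6937  1.9177  0.2854  0.9566 -2.3787]
2946 [0.4625 0.2102 0.1328] [0.495  0.2502 0.1551]
shift [-0.003   0.0071  0.1836] turn [-0.0001 -0.0003  0.0004] dist mm 55.117696256058515 deg 0.09829901755763525
```

View pics/w9.png

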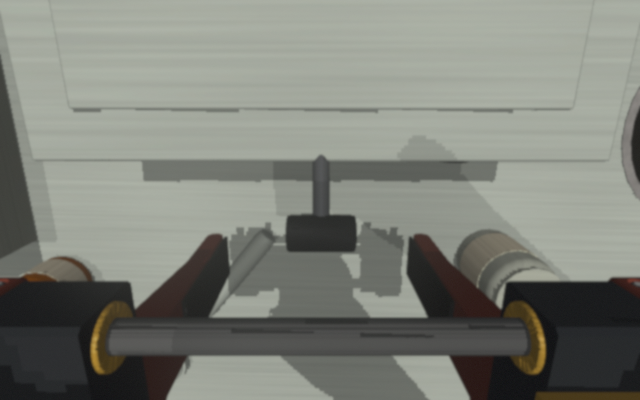

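>>> servo_tool(rows=[0, 0.002, 0.09, 0, 0, 0, 0, 0, 0.003, 0.16, 0, 0, 0, 0, 0, 0.004, 0.182, 0, 0, 0, 0, 0, 0.004, 0.182, 0, 0, 0, 0.2, 0, 0.004, 0.182, 0, 0, 0, 0.5, 0, 0.004, 0.182, 0, 0, 0, 0.7, 0, 0.004, 0.182, 0, 0, 0, 0.7, 0, 0.004, 0.182, 0, 0, 0, 0.7, 0, 0.004, 0.182, 0, 0, 0, 0.7], force=30)

```text
clock: 12.1
tool_pos: [0.4733, 0.2302, 0.1365]
ee_rot: [3.139, 0.041, -0.001]
wrist_force: [-0.4, -5.7, 4.5]
finger_gap: 0.04
```

```bash
python3 -c "
from fit import *
s,f=grab('wrist','w10'); print(s['tool_pos'],s['wrist_force'],s['joint_pos'],s['finger_gap'])
s,f=grab('side','d10')
plan([.473,.2305,.137],[.9997,.0248])"
```

```text
[0.4733 0.2302 0.1365] [-0.4029 -5.7416  4.5295] [-0.0405  0.4387 -0.6595  1.9665  0.3548  0.8538 -2.4365] 0.039982672881183325
shift [-0.001  -0.0009 -0.0016] turn [0.0007 0.0001 0.0004] dist mm 0.6286078893147231 deg 0.1505381169334212
```

View pics/w10.png

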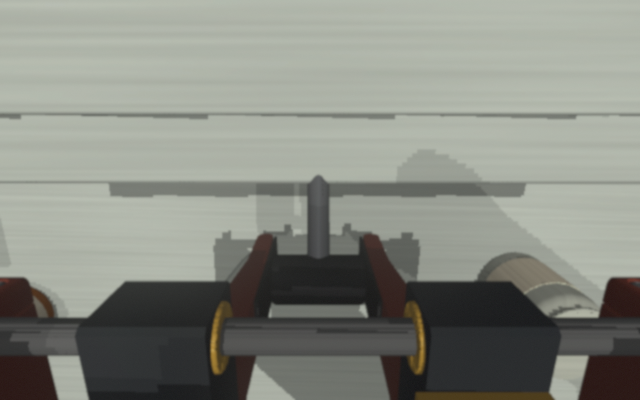

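>>> servo_tool(rows=[0.007, 0, -0.036, 0, 0, 0, 0.7, 0.015, 0, -0.072, 0, 0, 0, 0.7, 0.026, 0, -0.108, 0, 0, 0, 0.7, 0.037, 0, -0.143, 0, 0, 0, 0.7, 0.05, 0, -0.177, 0, 0, 0, 0.7, 0.065, 0, -0.211, 0, 0, 0, 0.7, 0.081, 0, -0.244, 0, 0, 0, 0.7, 0.098, 0, -0.277, 0, 0, 0, 0.7, 0.098, 0, -0.277, 0, 0, 0, 0.7])

```text
clock: 13.32
tool_pos: [0.5032, 0.231, 0.2198]
ee_rot: [3.14, 0.04, -0.0]
wrist_force: [2.2, -5.0, -3.5]
finger_gap: 0.0399
```

```bash
python3 -c "
from fit import *
s,f=grab('wrist','w11'); print(s['tool_pos'],s['wrist_force'],s['joint_pos'],s['finger_gap'])
th=np.radians(45); 
print(np.array([.4733,.2302])+(250-250*np.cos(th)+42*np.sin(th))/1000*np.array([.9997,.0248]))
plan([.5762,.2328,.1365+.1645],[.9997,.0248])
s,f=grab('side','d11')"
```

```text
[0.5032 0.231  0.2198] [ 2.1882 -4.9665 -3.4551] [ 0.0086  0.3766 -0.6899  1.8297  0.2772  1.034  -2.336 ] 0.03988097031844019
[0.5762 0.2328]
shift [ 0.2438  0.0005 -0.2716] turn [0.0005 0.0001 0.0002] dist mm 109.48807418277494 deg 0.09481567086220664
```

View pics/d11.png

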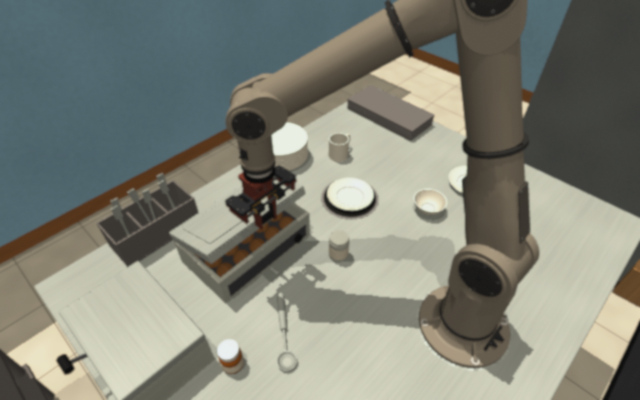

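>>> servo_tool(rows=[0.019, 0, -0.031, 0, 0, 0, 0.7, 0.039, 0, -0.062, 0, 0, 0, 0.7, 0.061, 0, -0.092, 0, 0, 0, 0.7, 0.084, 0, -0.121, 0, 0, 0, 0.7, 0.108, 0, -0.149, 0, 0, 0, 0.7, 0.133, 0, -0.176, 0, 0, 0, 0.7, 0.16, 0, -0.201, 0, 0, 0, 0.7, 0.187, 0, -0.226, 0, 0, 0, 0.7, 0.216, 0, -0.249, 0, 0, 0, 0.7, 0.244, 0, -0.271, 0, 0, 0, 0.7, 0.244, 0, -0.271, 0, 0, 0, 0.7, 0.244, 0, -0.271, 0, 0, 0, 0.7])

```text
clock: 14.92
tool_pos: [0.5761, 0.2328, 0.3004]
ee_rot: [3.139, 0.04, -0.002]
wrist_force: [1.7, -4.5, -3.9]
finger_gap: 0.0396
```

```bash
python3 - <<'E'
from fit import *
s,f=grab('wrist','w12'); print(s['tool_pos'],s['wrist_force'],s['joint_pos'],s['finger_gap'])
R=Rn.from_rotvec(s['ee_rot']).as_matrix(); g=s['tool_pos']-.005*R[:,2]
hinge=np.array([.473,.2305,0])+.25*np.array([.9997,.0248,0]); hinge[2]=.1005
d=g-hinge; print('grasp',g,'angle',np.degrees(np.arctan2(d[2],-d[0])-np.arctan2(42,250)),np.linalg.norm(d))
W=cloud(f,s)
for n in ['scene','side']:
    s,f=grab(n,n+'12'); W=cloud(f,s); gg=f['pixels'].astype(int)
    m=cluster(W,(.53,-.155),.1,.008,.03)&(gg.min(-1)>110);print(n,'plate',circ(W[m][:,:2]))
    m=(W[...,2]>.17)&(W[...,2]<.28)&(W[...,0]>.5)&(W[...,0]<.73)&(W[...,1]>.08)&(W[...,1]<.40)&(gg.min(-1)>60)
    P=W[m]; 
    if len(P)>50:
        b=None
        for _ in range(5):
            c=P.mean(0);_,_,V=np.linalg.svd(P-c,full_matrices=False);n_=V[2];r=abs((P-c)@n_);P=P[r<max(.006,np.median(r)*2)]
        print(n,'lid plane',len(P),n_,np.degrees(np.arccos(abs(n_[2]))))
E
```

```text
[0.5761 0.2328 0.3004] [ 1.7133 -4.5167 -3.8784] [ 0.0105  0.4169 -0.6735  1.5775  0.2709  1.2443 -2.2543] 0.03964976653237636
grasp [0.5761 0.2328 0.3054] angle 44.838143915004956 0.2521494459579749
scene plate (array([ 0.5649, -0.1811]), 0.06427457928657532)
scene lid plane 6157 [0.6815 0.0207 0.7315] 42.985175446202106
side plate (array([ 0.5246, -0.1615]), 0.08902391791343689)
side lid plane 1594 [0.5286 0.0137 0.8488] 31.921280199882936
```

View pics/side12.png

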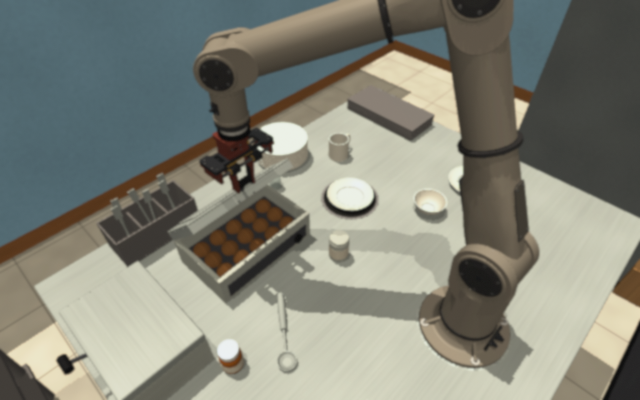

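View pics/scene12.png

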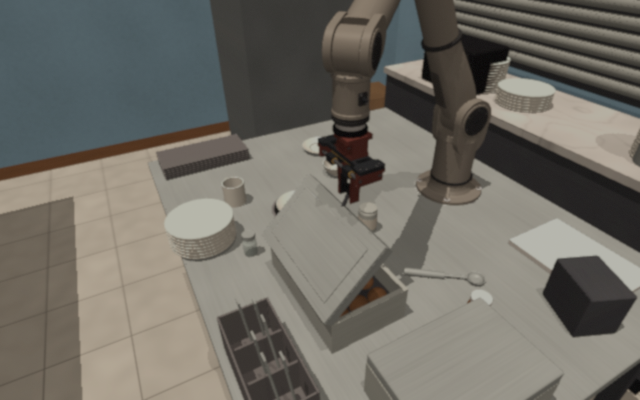

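View pics/w12.png

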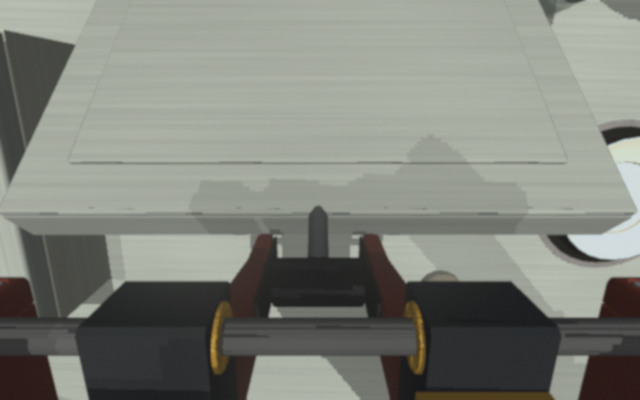

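```bash
python3 - <<'E'
from fit import *
for n,sl in [('wrist',(slice(20,200),slice(150,520))),('scene',(slice(215,285),slice(290,350)))]:
    s,f=grab(n,n+'13'); P=cloud(f,s)[sl].reshape(-1,3); P=P[np.isfinite(P[:,0])]
    c=P.mean(0);V=np.linalg.svd(P-c,full_matrices=False)[2][2]; r=abs((P-c)@V)
    print(n,len(P),V,np.degrees(np.arccos(abs(V[2]))),r.max())
    if n=='scene': print(s['clock'],s['tool_pos'],s['finger_gap'])
s,f=grab('side','side13'); W=cloud(f,s); g=f['pixels'].astype(int)
m=cluster(W,(.533,-.155),.1,.009,.025)&(g.min(-1)>130);P=W[m][:,:2];print(circ(P),P.min(0),P.max(0))
m=cluster(W,(.53,-.155),.12,-.02,.008)&(g.sum(-1)<150);P=W[m][:,:2];print('spot',circ(P))
E
```

```text
wrist 66352 [0.6819 0.017  0.7312] 43.01235207229618 0.006154193921205066
scene 4183 [-0.73   -0.0112 -0.6834] 46.89332230327832 0.07642578919586802
15.125 [0.576  0.2328 0.3005] 0.04004653161072233
(array([ 0.5321, -0.1579]), 0.08229595422744751) [ 0.453  -0.2354] [ 0.6123 -0.0779]
spot (array([ 0.5267, -0.1463]), 0.08479969948530197)
```

>>> servo_tool(rows=[0.006, 0, -0.004, 0, 0, 0, 0.7, 0.012, 0, -0.009, 0, 0, 0, 0.7, 0.012, 0, -0.009, 0, 0, 0, 0.7, 0.012, 0, -0.009, 0, 0, 0, 0.7, 0.012, 0, -0.009, 0, 0, 0, 0.7])

```text
clock: 15.85
tool_pos: [0.5793, 0.2329, 0.3028]
ee_rot: [3.139, 0.041, -0.003]
wrist_force: [1.2, -5.4, -5.8]
finger_gap: 0.0395
```

```bash
python3 - <<'E'
from fit import *
s,f=grab('wrist','w14'); P=cloud(f,s)[20:200,150:520].reshape(-1,3); P=P[np.isfinite(P[:,0])]
V=np.linalg.svd(P-P.mean(0),full_matrices=False)[2][2]
print(np.degrees(np.arccos(abs(V[2]))),s['tool_pos'],s['wrist_force'],s['finger_gap'],s['clock'])
ctrl.sign_off()
E
```

```text
44.00410385999065 [0.5793 0.2329 0.3028] [ 1.1892 -5.3807 -5.8394] 0.03949691890019807 15.85
the job is handed in; nothing more can be done
```

The plate is on the serving spot and the warmer's lid is held open at about 45 degrees in the fingers. I handed the job in at about 16 s.

- **Plate:** I took the look-alike farther from the base (0.65 m against 0.58 m) and pushed it along the counter with the open fingers, never gripping or lifting it. Its centre ended at about (0.534, -0.154) m against the spot's (0.533, -0.153) m. The three cameras differed by a few mm, inside the 20 mm allowed. After the lid was raised, one more check from the side camera put it about 5 mm off the spot's centre.
- **Lid:** I pinched the handle by its two ends with 30 N and raised it along the hinge arc. After a final nudge of about 1 degree, the wrist camera's plane fit gives 44.0 degrees. The finger position works out to about 46 degrees (44.8 before the nudge, not worked out again after it). The finger gap is 39.5 mm on the 40 mm handle, so it was still held.
- **Checks that disagreed:** Two rough plane fits of the lid, 32 degrees from the side camera and 47 from the scene camera, took in pixels off the lid, so I set them aside. Late plate fits from the scene camera, and one from the side camera, were also off: the raised lid hides the plate from the scene camera.
- **Other things:** The side and scene pictures taken with the lid up showed the other things on the counter where they started. I judged that by eye and did not measure it.

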